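# Hold a spring clip open round a freshly sprayed order card

## Robot

A 6-joint arm with a two-finger parallel gripper is mounted at the origin on a cart in front of the work surface, level with it; the furniture and walls round the work are solid. World frame = base frame: x ahead of the robot, y to its left, z up, the work surface at z = 0. Lengths are in m, angles in rad, forces in N, time in s.
With the tool pointing down it reaches from about 0.25 to 0.8 m from the base axis. Payload 3.9 kg.
Tool frame: the origin (TCP) lies midway between the tips of the shut fingers; the grasp point (between the pads) lies 19 mm behind it; z points along the fingers, y is the line along which they close (so a half turn about z gives the same grasp; the last joint's range is limited). The gripper opens to 85 mm and grips with 20 to 120 N. Pads are 22 mm wide; open, the fingers measure 114 mm over their backs; the gripper's body (76 mm by 85 mm) begins 54 mm behind the grasp point. The pads swing forward as they close: fully open they stand 13 mm farther back than shut.
Start: joints at [-1.207, 0.26, -0.138, 1.173, 0, 1.571], TCP at [0.187, -0.491, 0.231] pointing down, gripper open.
Joint ranges: [-2.78, 2.78], [-0.83, 1.72], [-1.28, 1.37], [-1.9, 2.12], [-1.57, 1.48], [-3.14, 3.14]. Speed limits (rad/s): [2.57, 2.57, 3.14, 3.14, 3.14, 3.14].

## Interface

Orientations are given as a unit quaternion [w, x, y, z].
In Python, from bench import robot gives the robot as it stands. The module is installed in compiled form; this text tells all that it offers.
- The arm moves only by the tool apply_moves, never from a script. Its argument "motion" is text: rows parted by semicolons, each of 4 numbers parted by spaces: the shift along the tool's x, y, z in m, then the turn about the tool's z in degrees. In form: tx ty tz turn; .... A call has 1 to 5 rows; each row shifts and turns the commanded pose from where the row before left it, along the tool's axes as they then stand; what a row does not reach is not made up. A row lasts 1/10 s, in which the tool goes at most 50 mm and 8.59 degrees, less where a joint would pass 70% of its speed; a pose out of reach is approached as far as the arm can. A call is refused whole if a number of a shift passes 0.05 or a number of a turn 8.59, either way. A call with a gripper value outside its range is refused whole. "claw" is the opening, from 0 (shut) to 1 (fully open), set as the call begins (left out, the last holds). The fingers move at their own pace and stop on an object; "grip_force" is the grip in N (left out, the last holds). Time passes only in rows, so rows that do not move let the fingers close. It gives the time, the measured TCP pose, the force, the opening and the grip force at its end, in the units of the state.
- robot.observe(): the state, without advancing time (a new reading comes with each control period).
- robot.get_image(name): name is "scene" or "top"; returns the picture (420x560x3 uint8, red, green, blue); there is no depth.
- robot.camera_info(name): a dict with "intrinsics" (3x3 intrinsics, pixels), "k1" (the pictures are not rectified: a ray, as slopes to the right and down, at radius r is drawn at 1 + k1 r^2 times it, then the intrinsics apply), "cam_to_world" (4x4, takes a point from camera to world coordinates). Camera axes: x right, y down, z forward; pixel columns grow to the right and rows downward; lengths in m; the calibration is good to about 2 mm. A picture is of the moment at which its call begins. camera_info takes no time and is no camera call.
- robot.close_job(): hands the job in; it is judged then, once.
The state is a dict: "time": time; "joints": joint angles; "joint_vel": joint speeds; "effort": joint torques, N m; "tcp_pos": TCP position; "tcp_rot": TCP orientation; "wrist_force": force on the tool from outside, world axes, zero at the start; "torque": the same for the moment, N m; "width": finger opening in m; "grip_force": force on a finger pad.
Only numpy, scipy, OpenCV 4.12 (cv2) and the standard library are available. Lean on these libraries where they do the work, as an engineer would, in place of code of your own. Each camera call takes 0.05 s, during which the arm holds its last target. There are 200 camera calls.

## Task

Get the laminated order card ready for a slip to be clipped to it: first give the red nozzle cap of the fixed spray bottle a full press and let it come back up, so that the card's edge is disinfected. Then squeeze the handles of the orange spring clip until it gapes wide, lift it, and bring it round the card's free upright edge, about half-way up, one jaw well past the edge on either side and neither touching the card. Finish there, still holding the clip wide open in the air; do not let go, do not push the card, and leave the other things where they are.

Things in the scene. Friction and masses are not known exactly. Their poses are not given: they have to be found in the camera images.
- spray: White spray bottle with a blue band and a red nozzle cap, 170 mm high, bottle 56 mm across, in a round metal holder 80 mm across that is fixed on a low white raised board (top 100 mm above the table), beside the card (on the card's +y side). Origin: centre of the underside, z up; its small nozzle points along its own -y, towards the card.
- nozzle_top (a point): Centre of the flat top of the red nozzle cap (30 mm across, 270 mm above the table when up). Press it straight down.
- nozzle (a joint): How far the red cap is pressed down, m: 0 up, 0.008 fully down. It springs back; about 2.5 N starts it and 6.5 N holds it fully down. More than 0.0055 counts as a full press, less than 0.0015 as back up.
- card_stand: Dark steel foot (70 x 60 x 16 mm, cheeks up to 29 mm), fixed on the raised board (top 100 mm above the table), holding a stiff white laminated card upright: 110 mm long, 3 mm thick, 116 to 230 mm above the table, green stripe on top. Origin: centre of the foot's underside, z up. Card in the plane y = 0, from x = -65 mm (free upright edge, robot's side, 30 mm clear of the foot) to x = +45 mm.
- card_edge (a point): Middle of the card's free upright edge, 73 mm above the raised board. x points from the edge into the card, y across its thickness, z up.
- clip: Orange two-handled spring clip, about 60 g, lying on its side on the table, 40 mm high, 84 mm long. Origin: on the hinge axis, at the underside; z up along the hinge, x from hinge to jaws. Closed: jaws reach x = +44 mm, 18 mm over both; handles splay to x = -38 mm, 42 mm over both. Frame fixed to the +y half. Squeezed, each half turns by half the joint value.
- clip_lever (a joint): Opening angle of the clip, rad: 0 closed, 0.6 fully open (hinge stop; handles' outer faces parallel and 18 mm apart, jaw tips 25 mm apart and 39 mm ahead of the hinge). A spring closes it; squeezing the handles at mid-length takes about 5 N to start, 10 N at the stop. Above 0.42 is wide open (tips 17 mm apart).
- clip_grip (a point): Midway between the two handles at their middle, 24 mm behind the hinge, half-way up (20 mm above the clip's underside): the place to squeeze, along the clip's y.
- clip_tip_a (a point): Inner side of the jaw tip of the +y half, 41 mm ahead of the hinge, half-way up the clip.
- clip_tip_b (a point): Inner side of the jaw tip of the other (-y) half, 41 mm ahead of the hinge, half-way up the clip.
- tape: Roll of brown tape lying flat, 96 mm across, 48 mm high; a bystander. Origin: centre of its underside.
- packet: Paper herb packet tied with twine, 87 x 117 x 50 mm; a bystander. Origin: centre of its underside.
- dropper_bottle: Small brown dropper bottle, 34 mm across, 102 mm high, on the raised board; a bystander. Origin: centre of its underside.
- mug: White mug with dots, 82 x 114 x 91 mm, on the raised board; a bystander. Origin: centre of its underside.

How it is judged:
By the outcome, as a careful person would: the job done as asked, in the order asked, and still so for the second after the job is handed in, while the arm keeps its last pose, push and grip.
It also fails if it takes over 51 s, if anything falls off the work surface, if the arm or the gripper's body presses on something with over 40 N, if the wrist force passes 120 N, or if a joint passes its speed limit or range.

## Working session

There is one attempt and no reset: what is moved stays moved. The work goes in short steps, Python scripts to look and compute and a tool call to move; the robot and the scene stay as the last step left them, time stands still between calls to the robot, and variables do not carry over. Pictures are saved under pics/ and viewed, at most 10 in all, crops included, and the job is handed in when it is done.

Besides the shell and the picture viewer there is one more tool, called after "Call:" as name(argument=value, ...) on one line, values as JSON. apply_moves: Moves the arm, as the interface text tells. Its arguments: {"type":"object","properties":{"motion":{"type":"string"},"claw":{"type":"number"},"grip_force":{"type":"number"}},"required":["motion"]}

```bash
mkdir -p pics; python3 - <<'E'
from bench import robot
import cv2,numpy as np
np.set_printoptions(precision=4,suppress=True)
for n in("scene","top"):
    im=robot.get_image(n); cv2.imwrite(f"pics/{n}0.png",im[:,:,::-1]); 
    i=robot.camera_info(n); print(n,i["intrinsics"],i["k1"]); print(np.array(i["cam_to_world"]))
s=robot.observe(); print(s)
E
```

```text
scene [[436.8399   0.     275.1609]
 [  0.     436.8399 214.5757]
 [  0.       0.       1.    ]] -0.025360772896373278
[[ 0.4982 -0.4724  0.7271 -0.4117]
 [-0.8668 -0.2916  0.4045 -0.6664]
 [ 0.021  -0.8318 -0.5547  0.9223]
 [ 0.      0.      0.      1.    ]]
top [[404.2792   0.     278.6879]
 [  0.     404.2792 202.3743]
 [  0.       0.       1.    ]] 0.03723517880696546
[[ 0.0198 -0.9939  0.1082  0.4395]
 [-0.9998 -0.0205 -0.0057 -0.1202]
 [ 0.0078 -0.108  -0.9941  1.3233]
 [ 0.      0.      0.      1.    ]]
{'time': 0.1, 'joints': array([-1.207 ,  0.2606, -0.1392,  1.1727,  0.    ,  1.5708]), 'joint_vel': array([-0.0003, -0.0018,  0.0043,  0.0016,  0.0001, -0.0015]), 'effort': array([  0.    , -40.6508,  25.4528,   0.0102,  -0.0001,   0.    ]), 'tcp_pos': array([ 0.1866, -0.4901,  0.2306]), 'tcp_rot': array([-0.0008,  0.9835,  0.1809, -0.0002]), 'wrist_force': array([ 0.3256, -0.0967, -0.4367]), 'torque': array([-0.0104,  0.1113, -0.019 ]), 'grip_force': 0.0, 'width': 0.08553034038963382}
```

View pics/scene0.png

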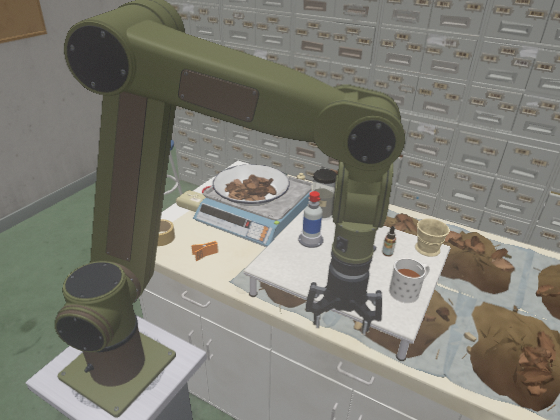

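View pics/top0.png

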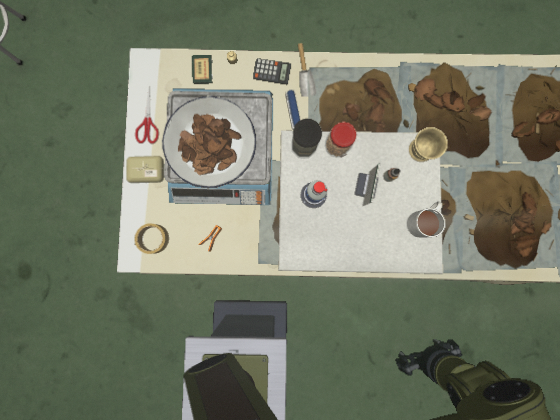

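The top view shows the clip at about (211,237), the spray cap at (319,187), the card and foot at (368,184), and the tape at (151,238). I'll zoom in on these.

```bash
python3 - <<'E'
import cv2,numpy as np
t=cv2.imread("pics/top0.png");s=cv2.imread("pics/scene0.png")
def c(im,x,y,w,h,k):return cv2.resize(im[y:y+h,x:x+w],None,fx=k,fy=k,interpolation=cv2.INTER_CUBIC)
a=c(t,190,215,40,40,10);b=c(t,295,155,100,75,4) # 400x400, 400x300
d=c(s,180,230,50,37,8) ;e=c(s,290,180,100,75,4)
o=np.zeros((600,800,3),np.uint8)
o[:300,:400]=c(t,190,218,40,30,10);o[:300,400:]=b;o[300:596,:400]=d;o[300:600,400:]=e
cv2.imwrite("pics/c0.png",o)
E
```

```text
(no output)
```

View pics/c0.png

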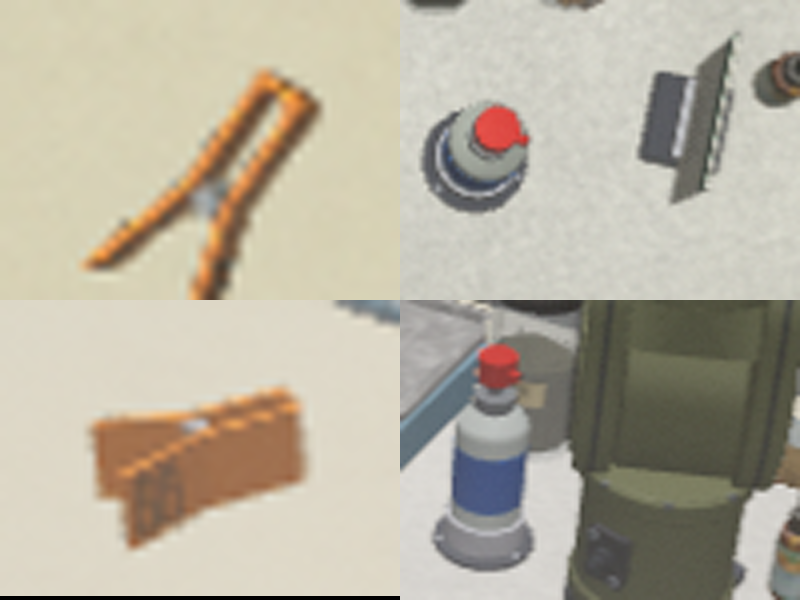

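Card in the top view: bottom edge runs about (363,206) to (369,174) and top edge (373,199) to (379.5,164). Cap centre is (319.2,187), clip hinge (210.8,237.8) and jaw tips (219,227). Next I turn these pixels into positions.

```bash
cat > h.py <<'E'
from bench import robot
import cv2,numpy as np
np.set_printoptions(precision=4,suppress=True)
def px2w(n,p,z):
    i=robot.camera_info(n);K=np.array(i["intrinsics"]);T=np.array(i["cam_to_world"])
    u=cv2.undistortPoints(np.array([[p]],float),K,np.array([i["k1"],0,0,0]))[0,0]
    d=T[:3,:3]@np.array([*u,1]);return T[:3,3]+d*(z-T[2,3])/d[2]
def w2px(n,P):
    i=robot.camera_info(n);K=np.array(i["intrinsics"]);T=np.linalg.inv(np.array(i["cam_to_world"]))
    return cv2.projectPoints(np.array(P,float).reshape(-1,1,3),cv2.Rodrigues(T[:3,:3])[0],T[:3,3],K,np.array([i["k1"],0,0,0]))[0][:,0]
E
python3 - <<'E'
from h import *
t=robot.get_image("top")[:,:,:].astype(int);s=robot.get_image("scene").astype(int)
cv2.imwrite("pics/t1.png",t[:,:,::-1])
def cen(im,m,x,y,w,h):
    ys,xs=np.nonzero(m[y:y+h,x:x+w]);return np.array([xs.mean()+x,ys.mean()+y]),len(xs)
red=lambda a:(a[:,:,0]>170)&(a[:,:,1]<90)&(a[:,:,2]<90)
c,n=cen(t,red(t),305,170,30,30);print("cap top",c,n,px2w("top",c,.268),px2w("top",(319.2,187),.27))
c,n=cen(s,red(s),300,180,30,30);print("cap scene",c,n,px2w("scene",c,.26))
for nm,p,z in[("hinge",(210.8,237.8),.04),("jaw",(218.8,227.1),.04),("han",(204.7,246),.04),("hA",(199,244.4),.04),("hB",(210.6,248.3),.04),
 ("cb1",(363,205.7),.118),("cb2",(369.2,173.8),.118),("ct1",(373,200),.23),("ct2",(379.3,164),.23),("foot",(355.5,184),.116),("mug",(428,221),.19),("drop",(393,173),.2),("jar",(343,133),.2)]:
    print(nm,px2w("top",p,z))
m=(t[:,:,0]>150)&(t[:,:,0]-t[:,:,2]>70)
ys,xs=np.nonzero(m[215:255,190:235]);print(len(xs),xs.min()+190,xs.max()+190,ys.min()+215,ys.max()+215)
print(t[155:212:3,360:385].sum(2)//3)
E
```

```text
cap top [319.3118 186.7957] 93 [ 0.5979 -0.2325  0.268 ] [ 0.597 -0.232  0.27 ]
cap scene [314.45  193.875] 40 [ 0.6129 -0.2274  0.26  ]
hinge [0.4623 0.0844 0.04  ]
jaw [0.4965 0.0605 0.04  ]
han [0.4363 0.1025 0.04  ]
hA [0.441  0.1206 0.04  ]
hB [0.4295 0.0837 0.04  ]
cb1 [ 0.5659 -0.3798  0.118 ]
cb2 [ 0.6631 -0.3987  0.118 ]
ct1 [ 0.5703 -0.3829  0.23  ]
ct2 [ 0.6702 -0.4006  0.23  ]
foot [ 0.6315 -0.3578  0.116 ]
mug [ 0.519  -0.5456  0.19  ]
drop [ 0.6515 -0.4466  0.2   ]
jar [ 0.7641 -0.3056  0.2   ]
73 198 220 225 250
[[209 204 201 200 202 203 204 199 197 199 201 203 202 204 201 199 198 199
  200 199 203 200 196 198 198]
 [203 204 201 204 205 204 201 199 200 199 202 198 199 201 200 199 195 196
  197 201 203 204 205 203 200]
 [208 204 203 201 201 201 204 209 207 203 201 201 202 200 201 202 204 200
  197 196 196 202 202 200 199]
 [201 205 205 205 205 204 201 199 200 202 197 200 204 208 205 201 192 153
  166 181 185 197 198 200 198]
 [213 211 205 204 203 200 203 201 198 199 201 205 200 179 131 102  84  84
  160 196 199 198 198 199 197]
 [202 203 203 202 200 202 199 198 202 195 
[... 846 characters left out ...]
8 155 142 108 175 202 201
  203 203 199 198 201 197 197]
 [202 199 201 163 116 102 100 102 102 101  86  70 143 127 144 191 205 204
  207 207 207 205 206 204 204]
 [213 207 204 156 109 100 102 102 103  97  74 159 186 197 205 206 207 206
  204 200 199 204 207 208 204]
 [204 200 180 130 102 103 104 105 132 153 188 202 198 199 202 204 206 203
  202 205 204 201 200 202 202]
 [207 206 190 196 201 200 200 203 204 204 206 205 202 205 205 205 206 203
  203 202 205 206 207 205 203]
 [201 205 206 209 211 208 205 205 203 203 206 205 205 205 210 208 208 208
  207 204 201 204 206 203 201]][ WARN:0@1.276] global loadsave.cpp:1063 imwrite_ Unsupported depth image for selected encoder is fallbacked to CV_8U.
```

Call:
apply_moves(motion="0.03 0 -0.02 0; 0.04 -0.008 -0.02 0; 0.04 -0.008 -0.02 0; 0.04 -0.008 -0.01 0; 0.04 -0.008 0 0", claw=0, grip_force=30)

```text
time: 0.7
tcp_pos: [0.3548, -0.3929, 0.3031]
tcp_rot: [0.001, 0.984, 0.181, 0.001]
wrist_force: [0.3, -0.0, 0.6]
width: 0.012
grip_force: 0.0
```

Call:
apply_moves(motion="0.04 -0.008 0 0; 0.04 -0.01 0 0; 0.04 -0.01 0 0; 0.04 -0.01 0 0; 0.04 -0.01 0 0")

```text
time: 1.2
tcp_pos: [0.524, -0.2759, 0.3011]
tcp_rot: [-0.0, 0.983, 0.181, -0.0]
wrist_force: [0.2, -0.3, -0.0]
width: 0.0001
grip_force: 0.0
```

Call:
apply_moves(motion="0.04 -0.01 0 0; 0.03 -0.006 0 0; 0 0 0 0; 0 0 0 0")

```text
time: 1.6
tcp_pos: [0.5827, -0.2367, 0.3005]
tcp_rot: [-0.0, 0.983, 0.182, -0.001]
wrist_force: [-0.4, -0.2, 0.3]
width: -0.0001
grip_force: 0.0
```

Call:
apply_moves(motion="0.016 0 0 0; 0 0 0.01 0; 0 0 0 0; 0 0 0 0")

```text
time: 2.0
tcp_pos: [0.596, -0.2321, 0.2908]
tcp_rot: [-0.0, 0.984, 0.18, -0.001]
wrist_force: [-0.1, -0.6, -0.2]
width: 0.0
grip_force: 0.0
```

```bash
python3 - <<'E'
from h import *
t=robot.get_image("top");s=robot.get_image("scene");cv2.imwrite("pics/t2.png",t[:,:,::-1]);cv2.imwrite("pics/s2.png",s[:,:,::-1])
def c(im,x,y,w,h,k):return cv2.resize(im[y:y+h,x:x+w,::-1],None,fx=k,fy=k,interpolation=cv2.INTER_CUBIC)
o=np.zeros((600,800,3),np.uint8);o[:300,:]=c(s,270,150,160,60,5);o[300:,:]=c(s,270,200,160,60,5);
o=c(s,280,145,120,90,6)[:540,:720];cv2.imwrite("pics/c2.png",o)
print(w2px("scene",[robot.observe()["tcp_pos"],[.598,-.2315,.27]]))
E
```

```text
[[314.2328 187.4134]
 [313.7433 193.5516]]
```

View pics/c2.png

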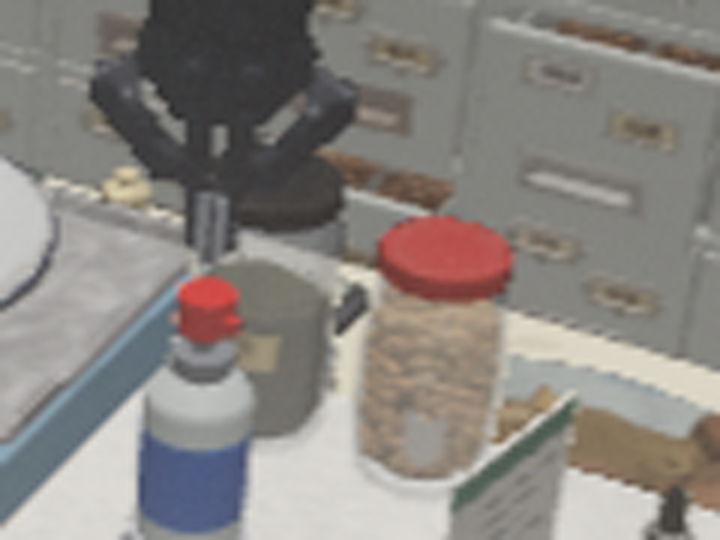

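The shut fingertips (crop 210,258) sit above the red cap (208,293), well aligned. The card's top free corner is at scene pixel (355,227). I press now.

Call:
apply_moves(motion="0 0 0.01 0; 0 0 0.01 0; 0 0 0.004 0; 0 0 0 0; 0 0 0 0")

```text
time: 2.6
tcp_pos: [0.5973, -0.2317, 0.2678]
tcp_rot: [0.0, 0.984, 0.181, -0.0]
wrist_force: [-0.2, 0.3, 4.2]
width: -0.0003
grip_force: 1.7
```

Call:
apply_moves(motion="0 0 0.002 0; 0 0 0.001 0; 0 0 0 0; 0 0 0 0")

```text
time: 3.0
tcp_pos: [0.5973, -0.2317, 0.2646]
tcp_rot: [0.0, 0.984, 0.181, -0.0]
wrist_force: [-1.2, -1.2, 5.1]
width: 0.0001
grip_force: 2.5
```

Call:
apply_moves(motion="0 0 0.002 0; 0 0 0.002 0; 0 0 0 0; 0 0 0 0; 0 0 0 0")

```text
time: 3.5
tcp_pos: [0.5973, -0.2317, 0.262]
tcp_rot: [0.001, 0.984, 0.181, 0.001]
wrist_force: [-3.8, -0.5, 9.9]
width: -0.0003
grip_force: 5.2
```

Call:
apply_moves(motion="0 0 -0.01 0; 0 0 -0.02 0; 0 0 -0.02 0; 0 0 0 0")

```text
time: 3.9
tcp_pos: [0.5989, -0.2315, 0.3126]
tcp_rot: [0.001, 0.983, 0.181, 0.002]
wrist_force: [1.0, 0.0, 0.5]
width: -0.0
grip_force: 0.0
```

```bash
cat >> h.py <<'E'
def yaw(s):
    w,x,y,z=s["tcp_rot"];return np.degrees(2*np.arctan2(y,x))
def plan(target,yt,n,hold=0):
    s=robot.observe();y=yaw(s);p=s["tcp_pos"];dt=-((yt-y+180)%360-180)/n
    d=(np.array(target)-p)/n
    for k in range(n):
        a=np.radians(y-k*dt);print("%.3f %.3f %.3f %.2f;"%(d@[np.cos(a),np.sin(a),0],d@[np.sin(a),-np.cos(a),0],-d[2],dt),end=" ")
    print("\nnow",p,y)
E
python3 - <<'E'
from h import *
s=robot.get_image("scene").astype(int);t=robot.get_image("top")
m=(s[:,:,0]>170)&(s[:,:,1]<90)&(s[:,:,2]<90)
ys,xs=np.nonzero(m[180:210,300:330]);print("cap",xs.mean()+300,ys.mean()+180,len(xs))
plan([.444,.0996,.26],145,15)
# card: both cams
for n,ps in(("top",[(370,201.3),(377.2,164.3)]),("scene",[(355.1,226.8),(375.4,210.8)])):
    for p in ps: print(n,px2w(n,p,.23))
E
```

```text
cap 314.45 193.875 40
-0.002 -0.024 0.003 -8.28; 0.002 -0.024 0.003 -8.28; 0.005 -0.024 0.003 -8.28; 0.009 -0.023 0.003 -8.28; 0.012 -0.021 0.003 -8.28; 0.015 -0.019 0.003 -8.28; 0.017 -0.017 0.003 -8.28; 0.020 -0.014 0.003 -8.28; 0.022 -0.011 0.003 -8.28; 0.023 -0.008 0.003 -8.28; 0.024 -0.005 0.003 -8.28; 0.024 -0.001 0.003 -8.28; 0.024 0.002 0.003 -8.28; 0.024 0.006 0.003 -8.28; 0.023 0.009 0.003 -8.28; 
now [ 0.5978 -0.2313  0.3097] 20.855013504094384
top [ 0.5665 -0.3747  0.23  ]
top [ 0.6692 -0.3949  0.23  ]
scene [ 0.559 -0.38   0.23 ]
scene [ 0.667  -0.4013  0.23  ]
```

Call:
apply_moves(motion="-0.002 -0.024 0.003 -8.28; 0.002 -0.024 0.003 -8.28; 0.005 -0.024 0.003 -8.28; 0.009 -0.023 0.003 -8.28; 0.012 -0.021 0.003 -8.28")

```text
time: 4.5
tcp_pos: [0.5451, -0.12, 0.2932]
tcp_rot: [-0.001, 0.855, 0.519, -0.001]
wrist_force: [-0.3, -0.8, -0.6]
width: -0.0
grip_force: 0.0
```

Call:
apply_moves(motion="0.015 -0.019 0.003 -8.28; 0.017 -0.017 0.003 -8.28; 0.020 -0.014 0.003 -8.28; 0.022 -0.011 0.003 -8.28; 0.023 -0.008 0.003 -8.28")

```text
time: 5.0
tcp_pos: [0.495, -0.0093, 0.2784]
tcp_rot: [-0.001, 0.616, 0.788, -0.001]
wrist_force: [0.5, 0.3, 0.6]
width: 0.0001
grip_force: 0.0
```

Call:
apply_moves(motion="0.024 -0.005 0.003 -8.28; 0.024 -0.001 0.003 -8.28; 0.024 0.002 0.003 -8.28; 0.024 0.006 0.003 -8.28; 0.023 0.009 0.003 -8.28", claw=0.8)

```text
time: 5.5
tcp_pos: [0.4433, 0.101, 0.2635]
tcp_rot: [-0.001, 0.297, 0.955, -0.001]
wrist_force: [0.0, 0.9, 0.0]
width: 0.0682
grip_force: 0.0
```

Call:
apply_moves(motion="0 0 0.04 0; 0 0 0.04 0; 0 0 0.03 0; 0 0 0 0; 0 0 0 0")

```text
time: 6.0
tcp_pos: [0.4438, 0.1001, 0.1547]
tcp_rot: [-0.001, 0.3, 0.954, -0.001]
wrist_force: [0.3, -0.4, 0.1]
width: 0.0682
grip_force: 0.0
```

```bash
python3 - <<'E'
from h import *
s=robot.get_image("scene");t=robot.get_image("top")
def c(im,x,y,w,h,k):return cv2.resize(im[y:y+h,x:x+w,::-1],None,fx=k,fy=k,interpolation=cv2.INTER_CUBIC)
o=np.zeros((600,800,3),np.uint8);o[:600,:400]=c(s,170,195,80,120,5);o[:600,400:]=c(t,170,175,80,120,5);cv2.imwrite("pics/c3.png",o)
S=robot.observe();print(S["tcp_pos"],yaw(S),S["joints"],S["width"])
P=lambda x,y,yw,u,v,z:[x+u*np.cos(yw)-v*np.sin(yw),y+u*np.sin(yw)+v*np.cos(yw),z]
a=np.radians(-35)
pts=[P(.4637,.0858,a,u,v,.04) for u,v in((0,0),(.044,0),(-.038,.021),(-.038,-.021))]
print(w2px("scene",pts),w2px("top",pts))
E
```

```text
[0.446  0.1005 0.1566] 145.0361052090353 [ 0.2215  0.1917 -0.4348  0.9421  0.0001  0.8317] 0.0681609130119319
[[203.6205 245.3965]
 [216.4195 242.1451]
 [190.537  244.6288]
 [194.189  251.9746]] [[210.3748 237.3584]
 [218.8116 226.0833]
 [197.7095 243.211 ]
 [208.3671 251.1246]]
```

View pics/c3.png

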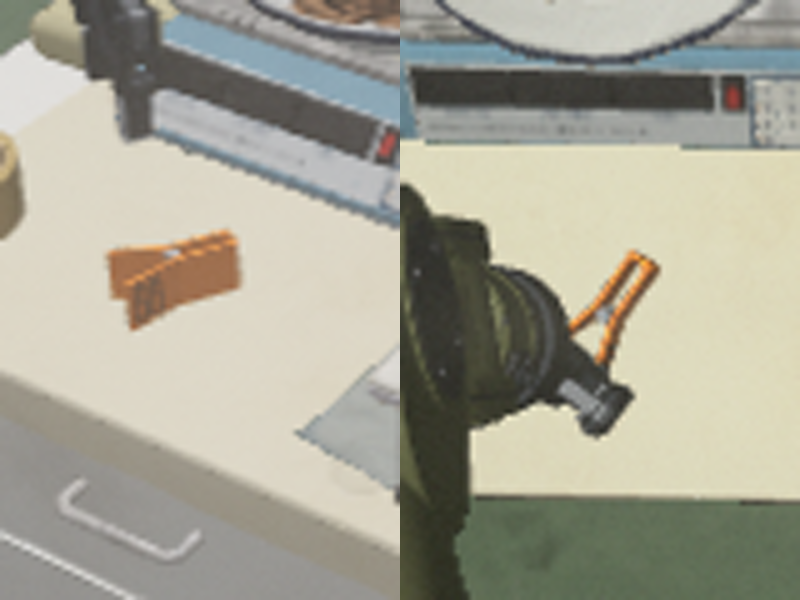

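The clip is at the predicted place (scene hinge at 204,245), the gripper is above the handles, and the yaw agrees. I go down and squeeze.

Call:
apply_moves(motion="0 0 0.04 0; 0 0 0.04 0; 0 0 0.03 0; 0 0 0.02 0; 0 0 0.01 0")

```text
time: 6.6
tcp_pos: [0.4455, 0.1003, 0.0151]
tcp_rot: [0.0, 0.3, 0.954, 0.0]
wrist_force: [-1.0, 0.6, 0.0]
width: 0.0686
grip_force: 0.0
```

Call:
apply_moves(motion="0 0 0.005 0; 0 0 0.004 0; 0 0 0 0; 0 0 0 0")

```text
time: 7.0
tcp_pos: [0.4458, 0.1004, 0.0071]
tcp_rot: [0.001, 0.3, 0.954, 0.0]
wrist_force: [1.1, 0.5, -0.3]
width: 0.0682
grip_force: 0.0
```

Call:
apply_moves(motion="0 0 0 0; 0 0 0 0; 0 0 0 0; 0 0 0 0; 0 0 0 0", claw=0, grip_force=30)

```text
time: 7.5
tcp_pos: [0.4459, 0.1008, 0.0074]
tcp_rot: [0.001, 0.3, 0.954, 0.001]
wrist_force: [-1.0, 0.6, 7.7]
width: 0.0167
grip_force: 30.6
```

Call:
apply_moves(motion="0 0 0 0; 0 0 0 0; 0 0 0 0")

```text
time: 7.8
tcp_pos: [0.446, 0.1008, 0.0074]
tcp_rot: [0.001, 0.3, 0.954, 0.001]
wrist_force: [-0.7, 1.4, 7.2]
width: 0.017
grip_force: 30.6
```

```bash
python3 - <<'E'
from h import *
s=robot.get_image("scene");t=robot.get_image("top")
def c(im,x,y,w,h,k):return cv2.resize(im[y:y+h,x:x+w,::-1],None,fx=k,fy=k,interpolation=cv2.INTER_CUBIC)
o=np.zeros((600,800,3),np.uint8);o[:600,:400]=c(s,180,215,50,75,8);o[:600,400:]=c(t,185,200,50,75,8);cv2.imwrite("pics/c4.png",o)
S=robot.observe();print(S["tcp_pos"],yaw(S),S["width"],S["grip_force"])
E
```

```text
[0.446  0.1008 0.0074] 145.0536860224583 0.017245691899031863 30.63165307044983
```

View pics/c4.png

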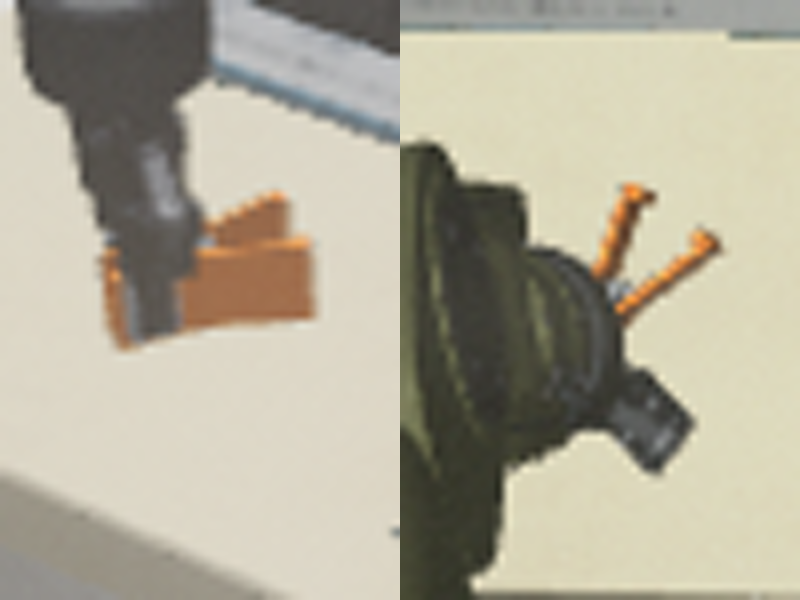

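The clip is squeezed wide open, with jaw tips at top-crop (640,190) and (708,240). I compute the jaw centre relative to the tool and plan the way to a point short of the card.

```bash
python3 - <<'E'
from h import *
S=robot.observe();a=np.radians(yaw(S)-180)
for p in((214.6,223.3),(223.1,229.6),(218.8,226.4),(211.9,235.9)):
    d=(px2w("top",p,.04)-S["tcp_pos"])[:2]; print("clip frame",d@[np.cos(a),np.sin(a)],d@[-np.sin(a),np.cos(a)])
print("to",end=" ");plan([.446,.1008,.24],145.05,5)
plan([.45,-.355,.24],168.9,15)
E
```

```text
clip frame 0.06632435986721617 0.01388563713259929
clip frame 0.06621204268152323 -0.019810994518523684
clip frame 0.0663004165871516 -0.0027505301001457534
clip frame 0.029597482274187594 -0.003244091886258368
to -0.000 0.000 -0.047 0.00; -0.000 0.000 -0.047 0.00; -0.000 0.000 -0.047 0.00; -0.000 0.000 -0.047 0.00; -0.000 0.000 -0.047 0.00; 
now [0.446  0.1008 0.0074] 145.0536860224583
-0.018 -0.025 -0.016 -1.59; -0.017 -0.025 -0.016 -1.59; -0.016 -0.026 -0.016 -1.59; -0.016 -0.026 -0.016 -1.59; -0.015 -0.027 -0.016 -1.59; -0.014 -0.027 -0.016 -1.59; -0.013 -0.027 -0.016 -1.59; -0.013 -0.028 -0.016 -1.59; -0.012 -0.028 -0.016 -1.59; -0.011 -0.028 -0.016 -1.59; -0.010 -0.029 -0.016 -1.59; -0.009 -0.029 -0.016 -1.59; -0.009 -0.029 -0.016 -1.59; -0.008 -0.029 -0.016 -1.59; -0.007 -0.030 -0.016 -1.59; 
now [0.446  0.1008 0.0074] 145.0536860224583
```

Call:
apply_moves(motion="0 0 -0.02 0; 0 0 -0.04 0; 0 0 -0.05 0; 0 0 -0.05 0; 0 0 -0.05 0")

```text
time: 8.4
tcp_pos: [0.4441, 0.1001, 0.2183]
tcp_rot: [-0.0, 0.3, 0.954, -0.0]
wrist_force: [1.4, -0.6, -0.9]
width: 0.0168
grip_force: 29.7
```

Call:
apply_moves(motion="-0.018 -0.025 0 -1.6; -0.017 -0.025 0 -1.6; -0.016 -0.026 0 -1.6; -0.016 -0.026 0 -1.6; -0.015 -0.027 0 -1.6")

```text
time: 8.9
tcp_pos: [0.4463, -0.0538, 0.2163]
tcp_rot: [-0.0, 0.232, 0.973, 0.0]
wrist_force: [0.2, -1.0, -0.0]
width: 0.017
grip_force: 29.7
```

Call:
apply_moves(motion="-0.014 -0.027 0 -1.6; -0.013 -0.027 0 -1.6; -0.013 -0.028 0 -1.6; -0.012 -0.028 0 -1.6; -0.011 -0.028 0 -1.6")

```text
time: 9.4
tcp_pos: [0.4483, -0.2057, 0.2162]
tcp_rot: [-0.0, 0.164, 0.986, 0.0]
wrist_force: [0.5, -0.2, -0.4]
width: 0.0168
grip_force: 29.7
```

Call:
apply_moves(motion="-0.010 -0.029 0 -1.6; -0.009 -0.029 0 -1.6; -0.009 -0.029 0 -1.6; -0.008 -0.029 0 -1.6; -0.007 -0.030 0 -1.5")

```text
time: 9.9
tcp_pos: [0.4501, -0.3578, 0.2161]
tcp_rot: [-0.0, 0.096, 0.995, 0.0]
wrist_force: [-0.1, -0.5, -1.0]
width: 0.0169
grip_force: 29.7
```

Call:
apply_moves(motion="0 0 0.02 0; 0 0 0.02 0; 0 0 0.01 0; 0 0 0 0; 0 0 0 0")

```text
time: 10.4
tcp_pos: [0.4506, -0.3566, 0.1667]
tcp_rot: [0.0, 0.096, 0.995, -0.0]
wrist_force: [0.6, -0.8, -0.2]
width: 0.0172
grip_force: 29.7
```

```bash
python3 - <<'E'
from h import *
s=robot.get_image("scene");t=robot.get_image("top")
cv2.imwrite("pics/s5.png",s[:,:,::-1]);cv2.imwrite("pics/t5.png",t[:,:,::-1])
def c(im,x,y,w,h,k):return cv2.resize(im[y:y+h,x:x+w,::-1],None,fx=k,fy=k,interpolation=cv2.INTER_CUBIC)
o=np.zeros((600,800,3),np.uint8);o[:600,:400]=c(s,315,190,80,120,5);o[:600,400:]=c(t,325,145,80,120,5);cv2.imwrite("pics/c5.png",o)
S=robot.observe();print(S["tcp_pos"],yaw(S),S["width"],S["grip_force"],S["joints"])
E
```

```text
[ 0.4512 -0.357   0.1674] 168.96971886781623 0.0166917849944326 29.702330231666565 [-0.6694  0.3768 -0.137   1.0551 -0.     -0.4769]
```

View pics/c5.png

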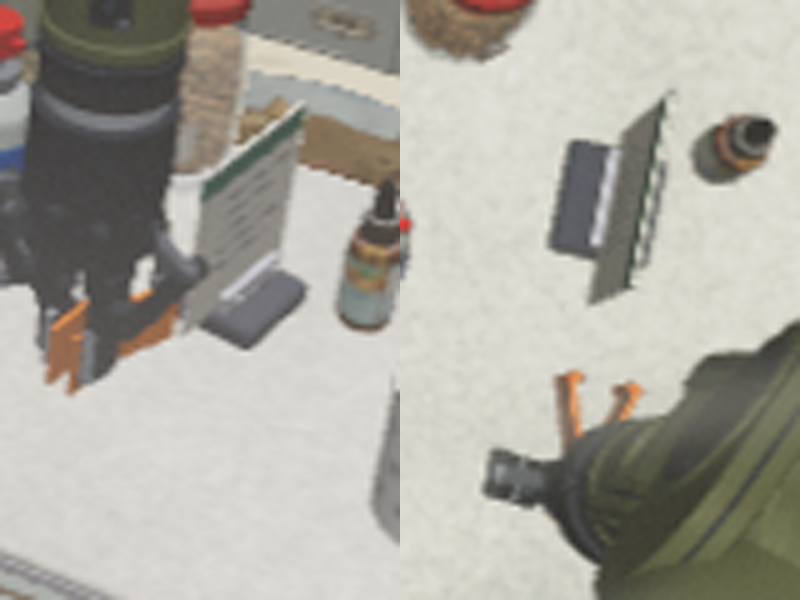

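The tips at z≈0.20 are at top px (358.0,220.2) and (370.2,222.2). The card's top free corner is (371,202.2) and its bottom free corner (363,205). Next I work out the relative alignment.

```bash
python3 - <<'E'
from h import *
S=robot.observe();t=cv2.imread("pics/t5.png").astype(int)
# top green edge: darkest column per row, subpixel fit
rows=np.arange(168,200);g=t[:,:,::-1].sum(2)/3
cols=[]
for r in rows:
    w=np.clip(90-g[r,362:384],0,None); cols.append((w*np.arange(362,384)).sum()/max(w.sum(),1e-9))
cols=np.array(cols);ok=cols>0;f=np.polyfit(rows[ok],cols[ok],1);print(np.round(cols,1),f)
A=px2w("top",(np.polyval(f,202),202),.23);B=px2w("top",(np.polyval(f,164),164),.23);L=px2w("top",(363,205),.116)
yw=np.arctan2(*(B-A)[1::-1]);print("card",A,B,np.degrees(yw),np.linalg.norm(B-A),"bottom",L)
ex=np.array([np.cos(yw),np.sin(yw)]);ey=np.array([-ex[1],ex[0]])
for p in((358.0,220.2),(370.2,222.2),(364.1,221.2)):
    d=(px2w("top",p,.20)-A)[:2];print("tip rel",d@ex,d@ey)
d=(L-A)[:2];print("bot rel",d@ex,d@ey); d=(S["tcp_pos"]-A)[:2];print("tcp rel",d@ex,d@ey,"yaw err",yaw(S)-180-np.degrees(yw))
E
```

```text
[  0.  376.  376.  376.  375.8 375.  375.  375.  375.  374.7 369.5 374.
 374.  374.  373.9 368.1 373.  373.  373.  372.6 372.  372.  372.  372.
 371.9 367.7 371.  368.1 371.  370.8 370.  370. ] [ -0.2134 411.9091]
card [ 0.5646 -0.3715  0.23  ] [ 0.6701 -0.3941  0.23  ] -12.08659325013922 0.10789061481615396 bottom [ 0.5682 -0.3803  0.116 ]
tip rel -0.05195578004224177 0.01274669696698919
tip rel -0.04961720894793689 -0.021361415342042823
tip rel -0.05078600851056099 -0.004316107512277857
bot rel 0.005373664803847999 -0.007819103148065222
tcp rel -0.1139188632332171 -0.009561530356872168 yaw err 1.0563121179554464
```

Call:
apply_moves(motion="0 0 0.006 0.7; -0.015 0 0 0; -0.015 0 0 0; -0.015 0 0 0; -0.008 0 0 0")

```text
time: 11.0
tcp_pos: [0.5038, -0.3679, 0.1605]
tcp_rot: [0.001, 0.102, 0.995, -0.0]
wrist_force: [-0.7, 0.4, -0.4]
width: 0.0171
grip_force: 29.7
```

```bash
python3 - <<'E'
from h import *
s=robot.get_image("scene");t=robot.get_image("top")
cv2.imwrite("pics/s6.png",s[:,:,::-1]);cv2.imwrite("pics/t6.png",t[:,:,::-1])
def c(im,x,y,w,h,k):return cv2.resize(im[y:y+h,x:x+w,::-1],None,fx=k,fy=k,interpolation=cv2.INTER_CUBIC)
o=np.zeros((600,800,3),np.uint8);o[:600,:400]=c(s,330,205,50,75,8);o[:600,400:]=c(t,342,155,50,75,8);cv2.imwrite("pics/c6.png",o)
S=robot.observe();print(S["tcp_pos"],yaw(S),S["width"],S["grip_force"],S["wrist_force"])
E
```

```text
[ 0.5034 -0.3677  0.1603] 168.275553787036 0.01684540716391444 29.707466661930084 [ 0.1438  1.5596 -0.1566]
```

View pics/c6.png

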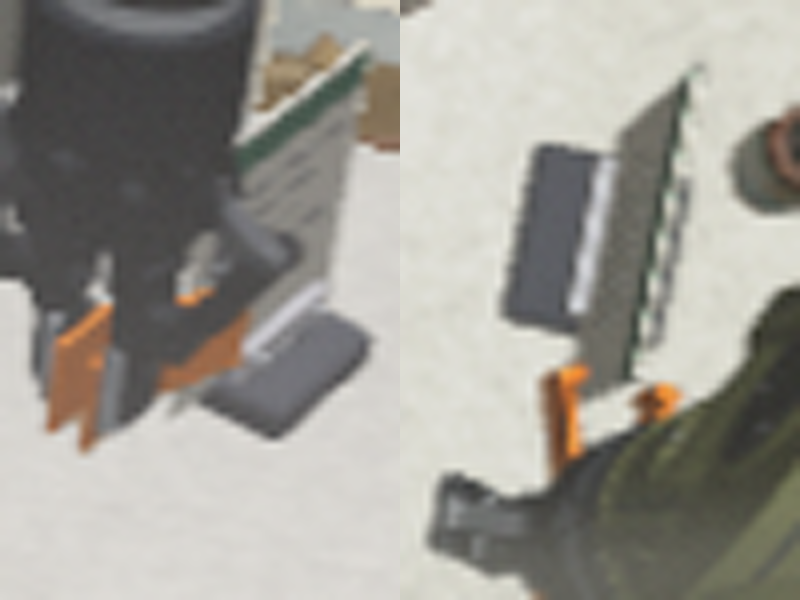

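The jaws are at the edge and centred on it: inner sides at crop x≈588 and 640, card edge at about 613 at that height. I advance the rest slowly.

Call:
apply_moves(motion="-0.004 0 0 0; -0.004 0 0 0; -0.003 0 0 0; -0.002 0 0 0; 0 0 0 0")

```text
time: 11.6
tcp_pos: [0.5153, -0.3703, 0.1603]
tcp_rot: [0.0, 0.102, 0.995, -0.0]
wrist_force: [0.3, -0.4, -0.4]
width: 0.0168
grip_force: 29.7
```

```bash
python3 - <<'E'
from h import *
s=robot.get_image("scene");t=robot.get_image("top")
def c(im,x,y,w,h,k):return cv2.resize(im[y:y+h,x:x+w,::-1],None,fx=k,fy=k,interpolation=cv2.INTER_CUBIC)
o=np.zeros((600,800,3),np.uint8);o[:600,:400]=c(s,330,205,50,75,8);o[:600,400:]=c(t,342,155,50,75,8);cv2.imwrite("pics/c7.png",o)
S=robot.observe();print(S["tcp_pos"],yaw(S),S["width"],S["grip_force"],S["wrist_force"],S["torque"])
E
```

```text
[ 0.515  -0.3702  0.1603] 168.24010912857437 0.01702055576017377 29.71102148294449 [ 0.6569 -0.0313 -0.4878] [ 0.0219 -0.0185  0.0479]
```

View pics/c7.png

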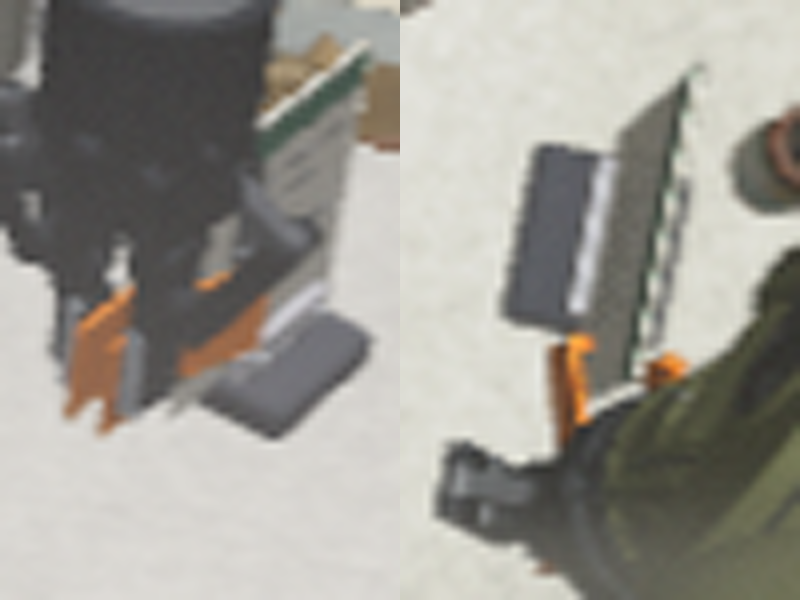

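Both jaws straddle the card, about 14–15 mm past the edge and centred, with no contact force. I go 2 mm deeper, settle and hand in.

Call:
apply_moves(motion="-0.002 0 0 0; 0 0 0 0; 0 0 0 0; 0 0 0 0")

```text
time: 12.1
tcp_pos: [0.517, -0.3706, 0.1603]
tcp_rot: [-0.0, 0.102, 0.995, 0.0]
wrist_force: [-0.5, 1.7, -0.5]
width: 0.017
grip_force: 29.7
```

```bash
python3 -c "
from h import *
S=robot.observe();print(S['time'],S['tcp_pos'],S['width'],S['wrist_force'])
print(robot.close_job())"
```

```text
12.1 [ 0.517  -0.3706  0.1603] 0.017037842034589336 [-0.5006  1.6932 -0.4721]
the job is handed in; nothing more can be done
None
```

The job is handed in at 12.1 s: the red cap got a full press and came back up, and the arm is holding the clip wide open around the card's free edge, about half-way up. The jaws reach roughly 16 mm past the edge, judged from the images, with no sign of touching the card; no verdict was returned.

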